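# Bridge the model railway viaduct

### The arm

A 7-joint arm with a two-finger parallel gripper is mounted at the origin on the work surface. World frame = base frame: x ahead of the robot, y to its left, z up, the work surface at z = 0. Lengths are in mm, angles in rad, forces in N, time in s.
With the tool pointing down it reaches from about 400 to 875 mm from the base axis. Payload 4.4 kg.
Tool frame: the origin (TCP) lies on the centre line of the jaws, within the pads' length; the fingertips stand 19 mm ahead of it and the grasp point (between the pads) is the TCP; z points along the fingers, y is the line along which they close (so a half turn about z gives the same grasp; the last joint's range is limited). The gripper opens to 85 mm and grips with 20 to 120 N. Pads are 22 mm wide; open, the fingers measure 114 mm over their backs; the gripper's body (76 mm by 85 mm) begins 54 mm behind the grasp point. The pads swing forward as they close: fully open they stand 13 mm farther back than shut.
Start: joints at [-1.416, 0.628, 0.038, 1.517, -0.027, 0.996, -0.02], TCP at [142.331, 634.239, 250.313] pointing down, gripper open.
Joint ranges: [-3.06, 3.06], [-0.37, 2.12], [-1.25, 1.32], [0.18, 2.47], [-1.1, 4.24], [0.23, 1.98], [-2.94, 2.94]. Speed limits (rad/s): [2.57, 2.57, 3.14, 3.14, 3.14, 3.14, 3.14].

### API

Orientations are given as [roll, pitch, yaw] about the fixed x, y, z axes, in that order (R = Rz(yaw) Ry(pitch) Rx(roll)).
In Python, from cell import ctrl, viewer, silhouettes gives the robot as it stands.
- The arm moves only by the shell command python3 -m creep 'ROWS'. ROWS is JSON, a list of rows, each an object with "jaw": the gripper command: -1 is shut, 1 is fully open, values between are in proportion; "xyz": the shift along the tool's x, y, z in mm, a list of three; "angular": the turn, a rotation vector about the tool's x, y, z in rad, a list of three. In form: [{"jaw": jaw, "xyz": [tx, ty, tz], "angular": [rx, ry, rz]}, ...]. A call has 1 to 12 rows; each row is the pose to reach, as a shift and turn from the pose commanded when the call began, along the tool's axes at that moment; what a row does not reach only later rows make up. A row lasts 1/8 s, in which the tool goes at most 62.5 mm and 10.7 degrees, less where a joint would pass 70% of its speed; a pose out of reach is approached as far as the arm can. A call with a gripper value outside its range is refused whole. The fingers move at their own pace and stop on an object; the grip force is fixed at half the most. Time passes only in rows, so rows that repeat a pose let the fingers close. It gives the time, the measured TCP pose, the force, the opening and the grip force at its end, in the units of the state.
- ctrl.read_state(): the state, without advancing time (a new reading comes with each control period).
- viewer.get_image(name): name is "side" or "top" or "wrist"; returns (picture, depth): 420x560x3 uint8, red, green, blue; 420x560 float32, mm along the optical axis (not along the pixel's ray), 0 where there is no reading.
- viewer.camera_model(name): a dict with "fx", "fy", "cx", "cy" (pixels), "T" (4x4, takes a point from camera to world coordinates). Camera axes: x right, y down, z forward; pixel columns grow to the right and rows downward; lengths in mm; the calibration is good to about 2 mm. A picture is of the moment at which its call begins: read the wrist's pose just before it. camera_model takes no time and is no camera call; for the wrist camera it gives the pose at the moment of the call.
- ctrl.finish_job(): hands the job in; it is judged then, once.
Trained networks look in the newest picture that a camera, given by its name, has taken for a name from the list of things; names that differ only in an ending like _2 or _b are one class to them, and where a whole thing is asked for, a point or a joint stands for the part that bears it (a point fixed in the world has none). Each returns a list of dicts, best first, with "score" (0 to 1); they miss things now and then, are a little off and sometimes report something else, mostly with a low value. They report only what shows in the picture. A call takes as long as a camera call.
- silhouettes(camera, target): "pixels" (420x560 bool, what is visible of it) and "xy" ([column, row] in pixels, amid what is visible of it).
The state is a dict: "clock": time; "qpos": joint angles; "qd": joint speeds; "tau": joint torques, N m; "eef_pos": TCP position; "tool_rot": TCP orientation; "force": force on the tool from outside, world axes, zero at the start; "torque": the same for the moment, N m; "width": finger opening in mm; "gripper_force": force on a finger pad.
Only numpy, scipy, OpenCV 4.12 (cv2) and the standard library are available. Lean on these libraries where they do the work, as an engineer would, in place of code of your own. Each camera call takes 0.05 s, during which the arm holds its last target. There are 200 camera calls.

### The job

Lay the red bridge span across the two masonry pillars of the model viaduct, right way up, so that it rests level on both pillar tops, centred between them and in line with them. Set it down rather than dropping it, let go, and leave the green span where it is.

Things in the scene. Friction and masses are not known exactly. Their poses are not given: they have to be found in the camera images.
- red_span: Loose red model girder bridge span with a track inside: a U-shaped channel 220 long (own x), 50 wide (own y), 34 mm high, flat underneath; deck 8 mm, upright side girders 5 mm thick, full height. Rigid; can be gripped from above across its 50 mm width. Lies right way up on the table. Origin: centre of its underside, z up. About 160 g. Either end may point either way.
- viaduct: Fixed model viaduct: landscaped board 260 (own x) x 130 (own y) x 12 mm, blue river across its middle, two brick pillars with pale flat stone caps centred 85 mm either side of the middle along own x. Caps 40 (x) x 64 (y) mm, tops 72 mm above the table, open gap of 130 mm between them. Origin: centre of the board's underside, at table level, z up. The span lies along its x, centred over it.
- green_span: Loose bridge span of the same shape and size as the red one, but green; lies on the table, is not to be moved. Origin: centre of its underside, x along its length, z up.

How it is judged (in metres and radians):
At the end, for the whole second after the job is handed in: Red span at rest on both caps, upright and level within 0.1 rad, underside at 72 mm within 5 mm, centre within 20 mm along and 15 mm across the viaduct's centre, in line within 0.2 rad either way round; green span within 30 mm of its start (x of red_span in the frame of viaduct between -0.02 and 0.02 m and y of red_span in the frame of viaduct between -0.015 and 0.015 m and z of red_span in the frame of viaduct between 0.067 and 0.077 m and angle between the x axis of red_span and the x axis of viaduct, either way round below 0.2 rad and angle between red_span's own z axis and vertical below 0.1 rad and linear speed of red_span below 0.02 m/s and distance of green_span from where it was at the start of the episode below 0.03 m); the robot touches nothing.
It fails at once if the red span is dropped or thrown (faster than 0.5 m/s while the fingers do not touch it) (contact force between the fingers and red_span below 0.05 N and linear speed of red_span above 0.5 m/s).
It fails at once if the green span is moved by more than 30 mm (distance of green_span from where it was at the start of the episode above 0.03 m).
It also fails if it takes over 35 s, if anything falls off the work surface, if the arm or the gripper's body presses on something with over 40 N, if the wrist force passes 120 N, or if a joint passes its speed limit or range.

## Working session

There is one attempt and no reset: what is moved stays moved. The work goes in short steps, Python scripts to look and compute and a shell command to move; the robot and the scene stay as the last step left them, time stands still between calls to the robot, and variables do not carry over. Pictures are saved under pics/ and viewed, at most 10 in all, crops included, and the job is handed in when it is done.

```bash
mkdir -p pics; cat > h.py <<'E'
import numpy as np, cv2
from cell import ctrl, viewer, silhouettes
def cloud(cam,target,img=None):
    im,d=viewer.get_image(cam); m=viewer.camera_model(cam)
    r=silhouettes(cam,target)
    if not r: return im,None,None,0
    mk=r[0]["pixels"]&(d>0)
    v,u=np.nonzero(mk); z=d[v,u]
    p=np.c_[(u-m["cx"])*z/m["fx"],(v-m["cy"])*z/m["fy"],z,np.ones(len(z))]@np.array(m["T"]).T
    return im,p[:,:3],r[0]["xy"],r[0]["score"]
def rect(p):
    return cv2.minAreaRect(p[:,:2].astype(np.float32))
E
python3 - <<'E'
from h import *
print(ctrl.read_state())
ims=[]
for t in ["red_span","viaduct","green_span"]:
    for cam in ["top","side"]:
        im,p,xy,s=cloud(cam,t)
        if t=="red_span": ims.append(im)
        if p is None: print(t,cam,"none"); continue
        print(t,cam,s,xy,len(p),np.percentile(p,[1,50,99],axis=0).round(0).tolist(),rect(p))
        if t=="viaduct":
            q=p[(p[:,2]>62)&(p[:,2]<82)]; print("caps",len(q),rect(q),np.median(q[:,2]))
cv2.imwrite("pics/a.png",cv2.resize(np.vstack(ims),(560,600))[:,:,::-1] if 0 else cv2.resize(np.hstack(ims),(800,300))[:,:,::-1])
E
```

```text
{'clock': 0.0, 'qpos': array([-1.41581872,  0.62933378,  0.038432  ,  1.5183668 , -0.02701698,
        0.99629571, -0.01999443]), 'qd': array([ 0.00114791,  0.00092178, -0.00034   ,  0.00032956,  0.00061098,
        0.00042741, -0.00023996]), 'tau': array([-8.91570210e-06, -5.63396502e+01,  1.22627556e+00, -1.93442774e+01,
        1.10446976e-02,  1.05427866e-02, -5.62627331e-07]), 'eef_pos': array([142.17496597, 633.65895727, 249.39725642]), 'tool_rot': array([-3.13970649e+00,  4.15410685e-06,  2.92081946e+00]), 'force': array([-0.55591937, -0.21327628, -0.24636049]), 'torque': array([ 0.02946597,  0.01023614, -0.03150622]), 'gripper_force': 0.0, 'width': 85.12494131238284}
red_span top 0.79 [146.5, 221.8] 2471 [[383.0, 237.0, 2.0], [487.0, 276.0, 11.0], [596.0, 305.0, 36.0]] ((490.7113342285156, 277.33563232421875), (223.72000122070312, 61.42582321166992), 6.814191818237305)
red_span side 0.64 [230.8, 137.8] 2273 [[381.0, 234.0, -2.0], [487.0, 260.0, 18.0], [596.0, 306.0, 35.0]] ((489.3023376464844, 293.3641357421875), (225.8947296142578, 102.00909423828125), 6.819163799285889)
via
[... 199 characters left out ...]
caps 1100 ((512.0800170898438, 0.73516845703125), (210.7572479248047, 62.537410736083984), 1.5765825510025024) 71.32291105297514
viaduct side 0.93 [261.3, 223.6] 7136 [[385.0, -68.0, -0.0], [508.0, -21.0, 12.0], [638.0, 62.0, 73.0]] ((513.6495361328125, 18.369918823242188), (264.4447021484375, 172.66201782226562), 1.2985551357269287)
caps 1131 ((511.881103515625, -0.24991989135742188), (210.15907287597656, 67.37858581542969), 1.5682395696640015) 70.6876273265026
green_span top none
green_span side 0.98 [269.5, 372.1] 5430 [[371.0, -367.0, 1.0], [472.0, -318.0, 12.0], [584.0, -272.0, 35.0]] ((480.6950988769531, -316.76446533203125), (225.20355224609375, 52.74885940551758), 14.763809204101562)
```

View pics/a.png

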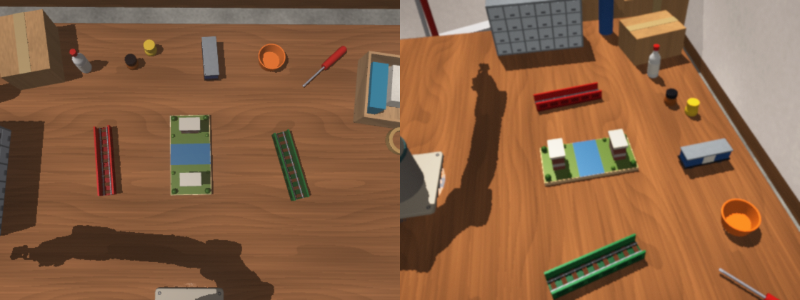

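Red lies at about (490, 275) with yaw 0.12. The viaduct is at (512, 0.5) with yaw 0.027, and green is on the far side at y≈-317. Next I move above red and look through the wrist camera.

```bash
python3 -m creep '[{"jaw":1,"xyz":[-50,-33,0],"angular":[0,0,-0.04]},{"jaw":1,"xyz":[-100,-66,0],"angular":[0,0,-0.08]},{"jaw":1,"xyz":[-150,-99,0],"angular":[0,0,-0.12]},{"jaw":1,"xyz":[-200,-131,0],"angular":[0,0,-0.17]},{"jaw":1,"xyz":[-250,-164,0],"angular":[0,0,-0.21]},{"jaw":1,"xyz":[-300,-197,0],"angular":[0,0,-0.25]},{"jaw":1,"xyz":[-350,-230,0],"angular":[0,0,-0.3]},{"jaw":1,"xyz":[-390,-256,0],"angular":[0,0,-0.34]},{"jaw":1,"xyz":[-418,-274,0],"angular":[0,0,-0.34]},{"jaw":1,"xyz":[-418,-274,0],"angular":[0,0,-0.34]},{"jaw":1,"xyz":[-418,-274,0],"angular":[0,0,-0.34]}]'
cat > m.py <<'E'
from h import *
from scipy.spatial.transform import Rotation as R
for cam in ["wrist","top"]:
    im,p,xy,s=cloud(cam,"red_span")
    if cam=="wrist": cv2.imwrite("pics/b.png",im[:,:,::-1])
    if p is None: print(cam,"none"); continue
    q=p[(p[:,2]>26)&(p[:,2]<45)]
    print(cam,s,xy,len(p),len(q),rect(p),rect(q) if len(q)>5 else None,np.percentile(q[:,2],[5,50,95]))
st=ctrl.read_state(); print(st["eef_pos"],st["tool_rot"],st["clock"],R.from_euler("xyz",st["tool_rot"]).as_matrix().round(3))
E
python3 m.py
```

```text
clock: 1.98
eef_pos: [489.5, 276.1, 250.3]
tool_rot: [3.141, -0.001, -3.022]
force: [0.1, 0.8, -0.2]
width: 85.1
gripper_force: 0.0
wrist 0.84 [276.5, 166.2] 8644 1933 ((490.84747314453125, 275.01812744140625), (227.09548950195312, 57.34255599975586), 6.883183479309082) ((488.518798828125, 275.0202331542969), (220.05812072753906, 50.05654525756836), 6.917281150817871) [30.80356323 34.35969604 35.59546282]
top 0.93 [147.8, 228.6] 2311 522 ((491.80206298828125, 255.89141845703125), (224.79420471191406, 102.24529266357422), 1.0281614065170288) ((488.3859558105469, 272.7558288574219), (217.24334716796875, 51.764976501464844), 6.684535503387451) [27.27083075 32.3112196  35.59733248]
[489.28254464 276.55370055 250.34993435] [ 3.14112217e+00 -2.81093154e-04 -3.02004023e+00] 2.175 [[-0.993 -0.121 -0.   ]
 [-0.121  0.993  0.   ]
 [ 0.     0.    -1.   ]]
```

View pics/b.png

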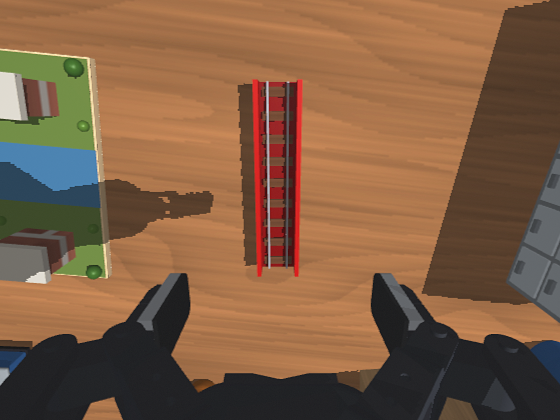

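The wrist view shows the span at columns 255–302, rows 80–275, right way up and between the fingers. Yaw matches the tool, so I descend 225 mm and grip.

```bash
python3 -m creep '[{"jaw":1,"xyz":[1,-1.5,50],"angular":[0,0,0]},{"jaw":1,"xyz":[1,-1.5,100],"angular":[0,0,0]},{"jaw":1,"xyz":[1,-1.5,150],"angular":[0,0,0]},{"jaw":1,"xyz":[1,-1.5,185],"angular":[0,0,0]},{"jaw":1,"xyz":[1,-1.5,210],"angular":[0,0,0]},{"jaw":1,"xyz":[1,-1.5,225],"angular":[0,0,0]},{"jaw":1,"xyz":[1,-1.5,225],"angular":[0,0,0]},{"jaw":-1,"xyz":[1,-1.5,225],"angular":[0,0,0]},{"jaw":-1,"xyz":[1,-1.5,225],"angular":[0,0,0]},{"jaw":-1,"xyz":[1,-1.5,225],"angular":[0,0,0]},{"jaw":-1,"xyz":[1,-1.5,225],"angular":[0,0,0]},{"jaw":-1,"xyz":[1,-1.5,225],"angular":[0,0,0]}]'
```

```text
clock: 3.68
eef_pos: [490.1, 274.2, 26.7]
tool_rot: [3.141, 0.002, -3.022]
force: [-0.1, 0.5, 5.0]
width: 48.9
gripper_force: 63.6
```

```bash
python3 -m creep '[{"jaw":-1,"xyz":[0,0,-15],"angular":[0,0,0]},{"jaw":-1,"xyz":[0,0,-40],"angular":[0,0,0]},{"jaw":-1,"xyz":[0,0,-75],"angular":[0,0,0]},{"jaw":-1,"xyz":[0,0,-110],"angular":[0,0,0]},{"jaw":-1,"xyz":[0,0,-130],"angular":[0,0,0]},{"jaw":-1,"xyz":[0,0,-130],"angular":[0,0,0]}]'
python3 -m creep '[{"jaw":-1,"xyz":[1,-20,0],"angular":[0,0,0.01]},{"jaw":-1,"xyz":[2,-50,0],"angular":[0,0,0.02]},{"jaw":-1,"xyz":[3,-85,0],"angular":[0,0,0.03]},{"jaw":-1,"xyz":[4,-120,0],"angular":[0,0,0.04]},{"jaw":-1,"xyz":[5,-155,0],"angular":[0,0,0.05]},{"jaw":-1,"xyz":[6,-190,0],"angular":[0,0,0.06]},{"jaw":-1,"xyz":[7,-225,0],"angular":[0,0,0.075]},{"jaw":-1,"xyz":[8,-252,0],"angular":[0,0,0.085]},{"jaw":-1,"xyz":[9,-268,0],"angular":[0,0,0.092]},{"jaw":-1,"xyz":[9,-274.5,0],"angular":[0,0,0.092]},{"jaw":-1,"xyz":[9,-274.5,0],"angular":[0,0,0.092]},{"jaw":-1,"xyz":[9,-274.5,0],"angular":[0,0,0.092]}]'
cat > n.py <<'E'
from h import *
import sys
ims=[]
for cam in ["wrist","side"]:
    im,p,xy,s=cloud(cam,"red_span"); ims.append(im)
    if p is None: print(cam,"none"); continue
    top=np.percentile(p[:,2],97); q=p[p[:,2]>top-7]
    q=q[q[:,2]<top+6]
    A=np.c_[q[:,:2]-q[:,:2].mean(0),np.ones(len(q))]; c=np.linalg.lstsq(A,q[:,2],rcond=None)[0]
    print(cam,s,xy,len(q),rect(q),np.percentile(p[:,2],[3,50,97]),"tilt",c)
cv2.imwrite(sys.argv[1],cv2.resize(np.hstack(ims),(800,300))[:,:,::-1])
st=ctrl.read_state(); print({k:st[k] for k in("eef_pos","tool_rot","clock","force","width")})
E
python3 n.py pics/c.png
```

```text
clock: 4.42
eef_pos: [490.4, 274.3, 157.7]
tool_rot: [3.14, 0.004, -3.023]
force: [0.1, 0.7, -2.2]
width: 49.0
gripper_force: 62.8
clock: 5.92
eef_pos: [513.0, 1.4, 155.2]
tool_rot: [3.141, -0.0, -3.113]
force: [-0.2, 0.6, -1.7]
width: 49.1
gripper_force: 62.7
wrist 0.79 [281.3, 180.1] 11387 ((477.6662292480469, 1.5037212371826172), (151.91395568847656, 50.56623077392578), 1.699122667312622) [136.21070027 139.22423899 163.75345443] tilt [-2.55142823e-03 -1.26241531e-04  1.62566514e+02]
side 0.82 [252.2, 172.5] 902 ((511.49786376953125, -0.41162109375), (218.53561401367188, 55.75840377807617), 2.0706846714019775) [130.0564757  146.09263895 162.24787811] tilt [-1.65009892e-03  1.57320179e-03  1.59690773e+02]
{'eef_pos': array([513.05438361,   0.88621082, 155.31604156]), 'tool_rot': array([ 3.14131590e+00,  4.82219801e-05, -3.11309377e+00]), 'clock': 6.125, 'force': array([-0.06007922, -0.68839458, -2.19205648]), 'width': 48.94371797431002}
```

View pics/c.png

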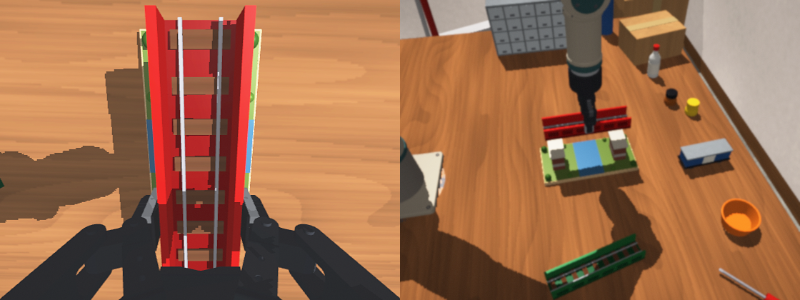

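The span hangs level and in line, centred at about (511.5, 0.5) with its underside at about 128.5. I lower it gently.

```bash
python3 -m creep '[{"jaw":-1,"xyz":[0,0,15],"angular":[0,0,0]},{"jaw":-1,"xyz":[0,0,32],"angular":[0,0,0]},{"jaw":-1,"xyz":[0,0,44],"angular":[0,0,0]},{"jaw":-1,"xyz":[0,0,50],"angular":[0,0,0]},{"jaw":-1,"xyz":[0,0,53],"angular":[0,0,0]},{"jaw":-1,"xyz":[0,0,55],"angular":[0,0,0]},{"jaw":-1,"xyz":[0,0,56],"angular":[0,0,0]},{"jaw":-1,"xyz":[0,0,56],"angular":[0,0,0]}]'
```

```text
clock: 7.12
eef_pos: [513.2, 0.1, 99.5]
tool_rot: [3.142, 0.0, -3.114]
force: [-0.4, 0.2, -1.0]
width: 48.9
gripper_force: 62.8
```

```bash
python3 -m creep '[{"jaw":-1,"xyz":[0,0,0.7],"angular":[0,0,0]},{"jaw":-1,"xyz":[0,0,1.4],"angular":[0,0,0]},{"jaw":-1,"xyz":[0,0,1.4],"angular":[0,0,0]}]'
```

```text
clock: 7.5
eef_pos: [513.2, 0.1, 98.7]
tool_rot: [-3.142, 0.001, -3.114]
force: [-1.7, -0.6, 5.3]
width: 49.0
gripper_force: 63.7
```

The force of +5 N shows contact. I open the gripper, then retreat upward.

```bash
python3 -m creep '[{"jaw":0.3,"xyz":[0,0,0],"angular":[0,0,0]},{"jaw":0.6,"xyz":[0,0,0],"angular":[0,0,0]},{"jaw":1,"xyz":[0,0,0],"angular":[0,0,0]},{"jaw":1,"xyz":[0,0,0],"angular":[0,0,0]},{"jaw":1,"xyz":[0,0,0],"angular":[0,0,0]},{"jaw":1,"xyz":[0,0,-20],"angular":[0,0,0]},{"jaw":1,"xyz":[0,0,-50],"angular":[0,0,0]},{"jaw":1,"xyz":[0,0,-90],"angular":[0,0,0]},{"jaw":1,"xyz":[0,0,-130],"angular":[0,0,0]},{"jaw":1,"xyz":[0,0,-150],"angular":[0,0,0]},{"jaw":1,"xyz":[0,0,-150],"angular":[0,0,0]}]'
python3 n.py pics/d.png
```

```text
clock: 8.88
eef_pos: [514.0, 0.1, 249.3]
tool_rot: [3.142, 0.004, -3.115]
force: [-0.3, 0.0, -1.0]
width: 85.6
gripper_force: 0.0
wrist 0.69 [281.6, 178.1] 2948 ((510.9095153808594, 1.2787303924560547), (219.22274780273438, 50.17818069458008), 1.5712100267410278) [ 78.15643383  80.93011707 105.92289651] tilt [-2.74244733e-03 -5.88361657e-04  1.04926656e+02]
side 0.78 [257.6, 197.3] 976 ((512.3206787109375, -1.570230484008789), (219.86660766601562, 55.31640625), 1.9459573030471802) [ 70.7802425   88.35129615 105.6560971 ] tilt [-5.69624565e-04 -1.66047231e-03  1.03250197e+02]
{'eef_pos': array([5.12222108e+02, 5.62027457e-02, 2.46700970e+02]), 'tool_rot': array([-3.14156195e+00, -2.47347571e-03, -3.11433771e+00]), 'clock': 9.075, 'force': array([ 0.01911986,  0.24713854, -0.18678401]), 'width': 85.39782484197589}
```

View pics/d.png

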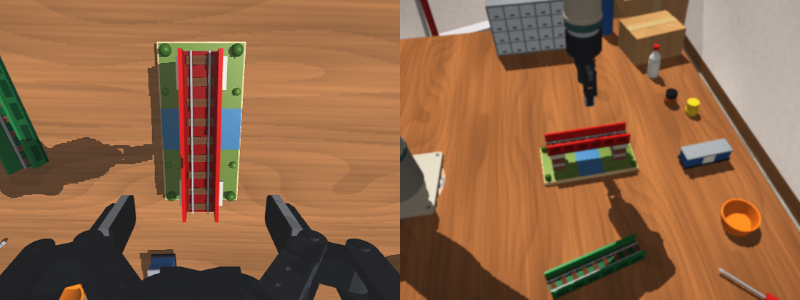

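The span (wrist view columns 178–222, rows 50–220) rests level on both caps, within about 2 mm and 0.01 rad. The green span hasn't moved and the gripper is clear.

```bash
python3 -c "
from cell import ctrl
print(ctrl.finish_job())"
```

```text
the job is handed in; nothing more can be done
None
```

The red span now rests level on both viaduct caps, centred within about 2 mm and in line. It was set down and released without a drop, the green span was left alone, and the job was handed in at about 9 s; no verdict came back.

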